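# Clear the empty carton out of the console shelf into the basket

## Task

Throw out the empty carton that lies inside the little console's roofed compartment. First take the candle jar off the open end of the shelf and set it down, upright and without dropping it, fully on the cork coaster; then lift the black shoehorn out of its tray, lay it down, take it again by the end of its handle, and use it to push the carton through the compartment and off the far edge so that it drops into the basket below. Do not touch the carton with the robot itself, do not knock the alarm clock, mug or dish, and leave the shoehorn lying on the shelf or table, not in the basket.

Things in the scene. Friction and masses are not known exactly. Their poses are not given: they have to be found in the camera images.
- console: Fixed pale-wood console shelf on the table; origin on the table under its compartment's centre, x across it (130 mm deep), y along it, z up. Shelf floor top at z = 120 mm, 18 mm thick, from y = -205 (open end) to y = +105 mm (drop edge). Clear plastic roof (you can see through it) only from y = -105 to +105, its top at z = 207 mm. Below the floor stand drawers and legs.
- shelf_open_end (a point): Point on the shelf floor's top at console (0, -155, 120) mm: middle of the unroofed open end (y = -205 to -105 mm, full 130 mm deep, no walls), where the candle jar stands.
- compartment (a point): Point on the shelf floor at console (0, 0, 120) mm, centre of the roofed compartment. 75 mm clear height, open at both y ends. Closed by a wall on -x (inner face x = -53 mm); on +x only a 12 mm lip (inner face x = +57) and a thin post at each end. Too low for a gripper: push a level tool in along +y from the open end.
- drop_edge (a point): Point at console (0, 105, 120) mm: middle of the floor's far edge, flush with the roof's end, over which the carton must go; axes as the console's.
- basket: Fixed open slatted wooden basket on the table under the drop edge, outside 190 (x) x 200 (y) x 85 mm high, walls and floor 6 mm; origin at the centre of its underside, axes nearly those of the console. Its near wall stands about 20 mm back under the edge.
- carton: Closed terracotta-coloured carton, 64 (x) x 90 (y) x 34 mm (z), about 80 g, lying inside the roofed compartment with its long side roughly along the console's y; origin at the centre of its underside. It slides on the shelf floor; once its middle is past the edge it tips and falls.
- candle: Amber glass candle jar with a dark wooden lid, a round cylinder of diameter 52 mm and height 70 mm, about 250 g, standing on the shelf's open end; origin at the centre of its underside, z up along its axis.
- coaster: Fixed round cork coaster with a black rim, diameter 110 mm, 5 mm thick, on the table; origin at the centre of its underside. The jar must stand wholly on it.
- tray: Fixed shaped white tray for the shoehorn, 380 mm long (x), 74 mm wide (y), floor 6 mm thick; origin at the centre of its underside. Side walls 34 mm high stand only about 8 mm from the shoehorn, leaving no room for fingers, except in a gap without walls from x = -32 to +32 mm.
- shoehorn: Rigid black shoehorn, 340 mm, 80 g; origin at the centre of its underside, x along it, z up. Handle: bar 18 wide (y), 14 tall, x = -170 to +85 mm, brass band at x = -155. Blade x = +80 to +170: 44 wide, 6 thick, side rims 14 tall, underside level with the handle's. Centre of mass near x = +15. Starts on the tray floor (6 mm above the table), axes along the tray's.
- clock: Bystander: round white alarm clock on a dark foot, 80 mm wide, 90 mm high; origin at the centre of its underside.
- mug: Bystander: white mug, diameter 80 mm, 90 mm high, handle at its +y; origin at the centre of its underside.
- dish: Bystander: blue trinket dish, diameter 100 mm, 25 mm high; origin at the centre of its underside.

How it is judged:
By the outcome, as a careful person would: the job done as asked, in the order asked, and still so for the second after the job is handed in, with the robot touching nothing.
It also fails if it takes over 70 s, if anything falls off the work surface, if the arm or the gripper's body presses on something with over 40 N, if the wrist force passes 120 N, or if a joint passes its speed limit or range.

## Robot

A 6-joint arm with a two-finger parallel gripper is mounted at the origin on the work surface. World frame = base frame: x ahead of the robot, y to its left, z up, the work surface at z = 0. Lengths are in m, angles in rad, forces in N, time in s.
With the tool pointing down it reaches from about 0.375 to 0.9 m from the base axis. Payload 3.1 kg.
Tool frame: the origin (TCP) lies midway between the tips of the shut fingers; the grasp point (between the pads) lies robot.grip_depth behind it (robot.grip_depth is the distance from the TCP to the grasp point, in m); z points along the fingers, y is the line along which they close (so a half turn about z gives the same grasp; the last joint's range is limited). The gripper opens to 87 mm and grips with 3 to 60 N. Pads are 19 mm wide; open, the fingers measure 117 mm over their backs; the gripper's body (75 mm by 190 mm) begins 51 mm behind the grasp point.
Start: joints at [-1.514, 0.527, 1.433, -0, 1.181, -0.178], TCP at [0.145, -0.608, 0.223] pointing down, gripper open.
Joint ranges: [-3.08, 3.08], [-0.75, 2.2], [0.22, 2.44], [-1.43, 4.57], [0, 2.65], [-2.85, 2.85]. Speed limits (rad/s): [2.79, 2.79, 3.14, 3.14, 3.14, 3.14].

## Interface

Orientations are given as a unit quaternion [x, y, z, w].
In Python, from rig import robot, camera, hand_in gives the robot as it stands (robot), with the cameras as plain functions and the job as plain functions.
- The arm moves only by the tool shift_gripper, called after "Request:" by a JSON object that holds its "fn" and its "kwargs". Schema: {"type":"object","properties":{"motion":{"type":"array","items":{"type":"array","items":{"type":"array","items":{"type":"number"},"minItems":4,"maxItems":4},"minItems":1,"maxItems":20},"minItems":1,"maxItems":1},"aperture":{"type":"number"},"force":{"type":"number"},"only":{"type":"string"},"quiet":{"type":"boolean"},"lines":{"type":"string"}},"required":["motion"],"additionalProperties":false}. motion is a list that holds a single list of rows (three levels of brackets), with 1 to 20 rows, each of 4 numbers: dx, dy, dz in m, then a turn about the tool's z in rad; each row shifts and turns the commanded pose from where the row before left it, along the tool's axes as they then stand; what a row does not reach is not made up. A row lasts 1/12 s, in which the tool goes at most 0.0417 m and 0.125 rad, less where a joint would pass 70% of its speed; a pose out of reach is approached as far as the arm can. aperture is the finger opening in m, set as the call begins (left out keeps the last). The fingers move at their own pace and stop on an object; force is the grip in N (left out, the last holds). Time passes only in rows, so rows that do not move let the fingers close. The tool returns the time, the measured TCP pose, the force, the opening and the grip force at its end. only (a regular expression) keeps the lines of the reply that match it, lines (a string "A,B") keeps lines A to B, and quiet returns only ok. Input that does not fit is refused with a message, and nothing moves.
- robot.get_obs(): the state, without advancing time (a new reading comes with each control period).
- camera(name): name is "scene" or "top"; returns a dict with "img" (400x640x3 uint8, red, green, blue), "fx", "fy", "cx", "cy" (pixels), "k1" (the pictures are not rectified: a ray, as slopes to the right and down, at radius r is drawn at 1 + k1 r^2 times it, then the intrinsics apply), "xyz" and "attitude" of the camera in the world. Camera axes: x right, y down, z forward; pixel columns grow to the right and rows downward; lengths in m; the calibration is good to about 2 mm. A picture is of the moment at which its call begins. There is no depth.
- hand_in(): hands the job in; it is judged then, once.
The state is a dict: "time": time; "q": joint angles; "joint_velocities": joint speeds; "joint_torque": joint torques, N m; "position": TCP position; "tool_rot": TCP orientation; "ft_force": force on the tool from outside, world axes, zero at the start; "moment": the same for the moment, N m; "grip_width": finger opening in m; "grip_force": force on a finger pad.
Only numpy, scipy, OpenCV 4.12 (cv2) and the standard library are available. Lean on these libraries where they do the work, as an engineer would, in place of code of your own. Each camera call takes 0.05 s, during which the arm holds its last target. There are 200 camera calls.

## Working session

There is one attempt and no reset: what is moved stays moved. The work goes in short steps, Python scripts to look and compute and a tool call to move; the robot and the scene stay as the last step left them, time stands still between calls to the robot, and variables do not carry over. Pictures are saved under pics/ and viewed, at most 10 in all, crops included, and the job is handed in when it is done.

```bash
ls; mkdir -p pics; python3 - <<'E'
from rig import robot, camera, hand_in
import cv2
print(robot.grip_depth, robot.get_obs())
for n in ("scene","top"):
    c=camera(n); cv2.imwrite(f"pics/{n}0.png",c["img"][:,:,::-1]); print({k:v for k,v in c.items() if k!="img"})
E
```

```text
pics
rig.py
0.0187 {'time': 0.0, 'q': array([-1.51450213e+00,  5.28466003e-01,  1.43388814e+00,  9.35829409e-06,
        1.18143042e+00, -1.78485242e-01]), 'joint_velocities': array([-0.0011973 ,  0.00107609,  0.00017298, -0.00016322, -0.00101523,
        0.00118054]), 'joint_torque': array([ 9.44653148e-04, -4.40040135e+01, -1.76589936e+01,  6.32041739e-02,
        5.81121398e-02, -1.68198890e-04]), 'position': array([ 0.14539097, -0.60709743,  0.22157626]), 'tool_rot': array([ 9.93117348e-01,  1.17118455e-01,  7.12353166e-05, -1.09364818e-03]), 'ft_force': array([ 0.55878622, -0.55009228, -0.94056944]), 'moment': array([-0.00449992,  0.03903737,  0.06547187]), 'grip_force': 0.0, 'grip_width': 0.08714908871938994}
{'fx': 513.0037330656947, 'fy': 513.0037330656947, 'cx': 307.28112224594025, 'cy': 200.49717854683203, 'k1': -0.02404774594260702, 'xyz': array([1.32507491, 0.68521957, 1.13770603]), 'attitude': array([ 0.32992463,  0.86003823, -0.3593626 , -0.14947407])}
{'fx': 409.552840953874, 'fy': 409.552840953874, 'cx': 314.7984751749141, 'cy': 200.08686313070788, 'k1': -0.0005577921689240326, 'xyz': array([ 0.41009112, -0.063713  ,  1.375029  ]), 'attitude': array([-0.6970951 ,  0.71293378, -0.05316254,  0.05438381])}
```

View pics/scene0.png

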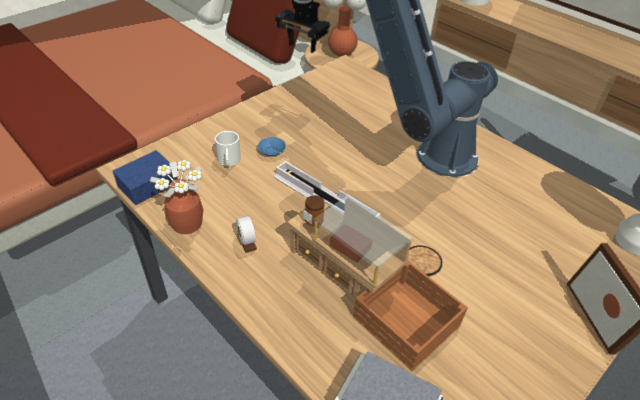

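View pics/top0.png

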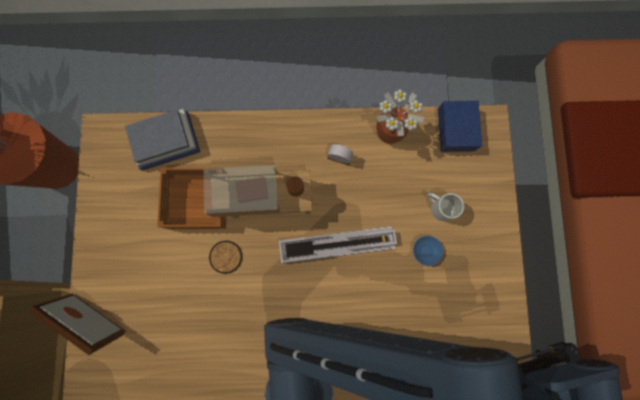

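The scene picture shows the jar at (314,210), carton (350,243) under the clear roof and the basket (410,312). In the top picture the jar lid is at (295,186), coaster (226,257), tray (338,245) with the blade to the left, and clock (340,154). I'll enlarge the top picture to measure edges.

```bash
cat > h.py <<'E'
import numpy as np, cv2
from scipy.spatial.transform import Rotation as R
from rig import robot, camera, hand_in
def K(c): return np.array([[c["fx"],0,c["cx"]],[0,c["fy"],c["cy"]],[0,0,1.]]), np.array([c["k1"],0,0,0,0.])
def unproj(c,uv,z):
    k,d=K(c); p=cv2.undistortPoints(np.array(uv,float).reshape(-1,1,2),k,d)[:,0]
    r=R.from_quat(c["attitude"]).apply(np.c_[p,np.ones(len(p))])
    return c["xyz"]+r*((z-c["xyz"][2])/r[:,2])[:,None]
def proj(c,P):
    k,d=K(c); rt=R.from_quat(c["attitude"]).inv()
    return cv2.projectPoints(rt.apply(np.atleast_2d(P)-c["xyz"]),np.zeros(3),np.zeros(3),k,d)[0][:,0]
E
python3 - <<'E'
import cv2,pickle
from h import *
t=camera("top"); s=camera("scene"); pickle.dump((t,s),open("c0.pkl","wb"))
a=cv2.resize(t["img"][160:275,200:405],None,fx=3.9,fy=3.9,interpolation=cv2.INTER_CUBIC)
cv2.imwrite("pics/topz.png",a[:,:,::-1])
a=cv2.resize(s["img"][155:305,265:425],None,fx=4,fy=4,interpolation=cv2.INTER_CUBIC)[:600]
cv2.imwrite("pics/scz.png",a[:,:,::-1])
E
```

```text
(no output)
```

View pics/topz.png

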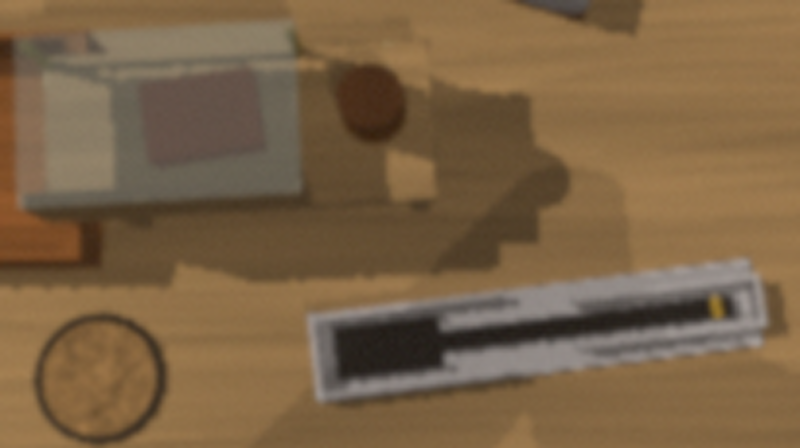

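View pics/scz.png

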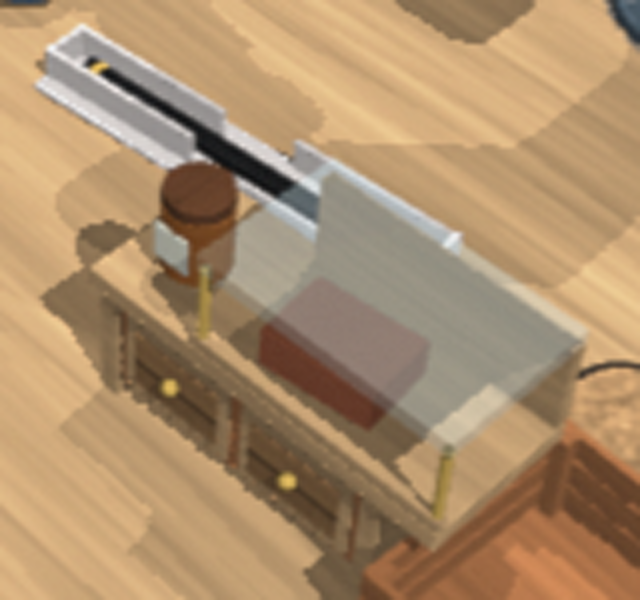

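Enlarged pictures: the top crop shows the lid centred at (371,102), coaster (101,377), roof corners about (292,22),(302,190),(22,208),(15,40), carton top (140,88),(255,68),(265,145),(155,165), blade end x≈336, and brass band (717,306). The scene crop shows the posts on the far (+x) side and the wall on the robot's side.

```bash
python3 - <<'E'
import pickle
from h import *
np.set_printoptions(precision=4,suppress=True)
t,s=pickle.load(open("c0.pkl","rb"))
f=lambda l:[(200+(x+.5)/3.9-.5,160+(y+.5)/3.9-.5) for x,y in l]
g=lambda l:[(265+(x+.5)/4-.5,155+(y+.5)/4-.5) for x,y in l]
def show(n,l,z): print(n,*unproj(t,f(l),z)[:,:2])
show("roof openfar,opennear,dropnear,dropfar",[(292,22),(302,190),(22,208),(15,40)],.207)
show("floor open end corners",[(431,40),(436,203)],.12)
show("carton",[(140,88),(255,68),(265,145),(155,165)],.154)
show("lid",[(371,102)],.19)
show("coaster",[(101,377)],.005)
show("coasterLRTB",[(37,377),(165,377),(101,314),(101,441)],.005)
show("brass, bladeend, bladestart",[(717,306),(336,352),(441,342)],.02)
show("tray corners base", [(310,315),(320,402),(765,345),(750,262)],.04)
# scene
print("scene lid",unproj(s,g([(199,190)]),.19)[0,:2])
print("scene shelf corners open-far, drop-far",unproj(s,g([(92,262),(435,545)]),.12)[:,:2])
print("scene carton top far edge", unproj(s,g([(262,345),(365,400),(428,345),(318,278)]),.154)[:,:2])
# lid mask by colour
im=cv2.cvtColor(t["img"],cv2.COLOR_RGB2HSV); print(im[186,295],im[180,290], t["img"][186,295])
b=t["img"].astype(int); m=((b.sum(2)<190)&(b[...,0]-b[...,2]>20)).astype(np.uint8); m[:, :270]=0;m[:,330:]=0;m[:160]=0;m[215:]=0
n,l,st,ce=cv2.connectedComponentsWithStats(m); print(st,ce)
# shoehorn dark pixels
m=(b.max(2)<60).astype(np.uint8);m[:225]=0;m[265:]=0;m[:,:280]=0;m[:,400:]=0
n,l,st,ce=cv2.connectedComponentsWithStats(m); print(st,ce)
i=1+np.argmax(st[1:,4]); ys,xs=np.where(l==i); P=unproj(t,np.c_[xs,ys],.018)[:,:2]
h=P[P[:,1]<P[:,1].max()-.11]; print("handle line fit",cv2.fitLine(h.astype(np.float32),cv2.DIST_L2,0,.01,.01).ravel(), P[:,1].min(),P[:,1].max())
E
```

```text
roof openfar,opennear,dropnear,dropfar [0.695  0.0518] [0.5677 0.0454] [0.559  0.2519] [0.6859 0.2595]
floor open end corners [ 0.6988 -0.0512] [ 0.5667 -0.0525]
carton [0.6579 0.1759] [0.6718 0.0862] [0.6107 0.0787] [0.597  0.1639]
lid [ 0.6358 -0.0057]
coaster [0.4385 0.2366]
coasterLRTB [0.4397 0.291 ] [0.4372 0.1821] [0.4919 0.2371] [0.3848 0.236 ]
brass, bladeend, bladestart [ 0.4861 -0.2873] [0.4546 0.0353] [ 0.461  -0.0533]
tray corners base [0.4851 0.0552] [0.4132 0.0476] [ 0.4518 -0.3223] [ 0.521  -0.3134]
scene lid [ 0.6432 -0.0042]
scene shelf corners open-far, drop-far [[ 0.6959 -0.052 ]
 [ 0.695   0.2637]]
scene carton top far edge [[0.6834 0.0994]
 [0.6671 0.1745]
 [0.6039 0.1697]
 [0.6149 0.0819]]
[ 12 165  71] [ 13 163  75] [71 44 25]
[[     0      0    640    400 255657]
 [   285    177     19     20    301]
 [   270    208     10      6     35]
 [   306    212      4      2      7]] [[319.5359 199.5139]
 [294.4452 186.0365]
 [274.8857 211.2571]
 [307.2857 212.4286]]
[[     0      0    640    400 255378]
 [   286    237     96     20    618]
 [   386    237      2      3      4]] [[319.4951 199.3868]
 [321.0825 246.034 ]
 [386.25   238.25  ]]
handle line fit [ 0.1057 -0.9944  0.4739 -0.1787] -0.2792096742764679 0.0347696730869269
```

```bash
cat > st.py <<'E'
from h import *
import sys
np.set_printoptions(precision=4,suppress=True)
o=robot.get_obs(); M=R.from_quat(o["tool_rot"]).as_matrix()
print("t",round(o["time"],2),"pos",o["position"],"yaw",round(np.arctan2(M[1,0],M[0,0]),4),"zaxis",M[:,2],"grip",o["grip_width"],o["grip_force"])
if len(sys.argv)>1:  # target x y z yaw -> world shift in tool axes at current yaw / target yaw
    x,y,z,w=map(float,sys.argv[1:5]); d=np.array([x,y,z])-o["position"]
    T=R.from_euler("z",w).as_matrix()@np.diag([1,-1,-1])
    print("in tool now",M.T@d,"| in target-yaw tool",T.T@d,"turn",-(w-np.arctan2(M[1,0],M[0,0])))
E
```

Request:
{"fn": "shift_gripper", "kwargs": {"motion": [[[0, 0, -0.005, -0.12], [0, 0, -0.01, -0.12], [0, 0, -0.01, -0.12], [0, 0, -0.01, -0.12], [0, 0, -0.01, -0.12], [0, 0, -0.01, -0.12], [0, 0, -0.01, -0.12], [0, 0, -0.01, -0.12], [0, 0, 0, -0.12], [0, 0, 0, -0.12], [0, 0, 0, -0.12], [0, 0, 0, -0.06], [0, 0, 0, 0]]], "aperture": 0.087, "force": 20}}

```text
time: 1.28
position: [0.1454, -0.6076, 0.2973]
tool_rot: [0.691, 0.723, 0.0, -0.0]
ft_force: [-0.6, 0.0, 0.2]
grip_width: 0.0872
grip_force: 0.0
```

```bash
python3 st.py 0.637 -0.005 0.27 1.615
```

```text
t 1.28 pos [ 0.1454 -0.6076  0.2973] yaw 1.6157 zaxis [-0.0001  0.0006 -1.    ] grip 0.08723244459996418 0.0
in tool now [0.5799 0.5182 0.0276] | in target-yaw tool [0.5803 0.5178 0.0273] turn 0.0007322439255468272
```

Request:
{"fn": "shift_gripper", "kwargs": {"motion": [[[0.02, 0.018, 0, 0], [0.03, 0.027, 0, 0], [0.03, 0.027, 0, 0], [0.03, 0.027, 0, 0], [0.03, 0.027, 0, 0], [0.03, 0.027, 0, 0], [0.03, 0.027, 0, 0], [0.03, 0.027, 0, 0], [0.03, 0.027, 0, 0], [0.03, 0.027, 0, 0], [0.03, 0.027, 0, 0], [0.03, 0.027, 0, 0], [0.03, 0.027, 0, 0], [0.03, 0.027, 0, 0], [0.03, 0.027, 0, 0], [0.03, 0.027, 0, 0], [0.03, 0.027, 0, 0], [0.03, 0.027, 0, 0], [0.03, 0.027, 0, 0], [0, 0, 0, 0]]], "quiet": true}}

```text
ok
```

```bash
python3 st.py 0.637 -0.005 0.23 1.615
python3 - <<'E'
import cv2
from h import *
s=camera("scene"); t=camera("top")
a=np.hstack([cv2.resize(x[y:y+120,u:u+110],(400,436)) for x,y,u in ((s["img"],150,250),(t["img"],130,240))])
cv2.imwrite("pics/jar1.png",a[:,:,::-1])
E
```

```text
t 2.95 pos [ 0.6281 -0.0202  0.2972] yaw 1.6191 zaxis [ 0.0037  0.0032 -1.    ] grip 0.08693105082956958 0.0
in tool now [0.0145 0.0093 0.0672] | in target-yaw tool [0.0148 0.0095 0.0672] turn 0.00405349332752758
```

View pics/jar1.png

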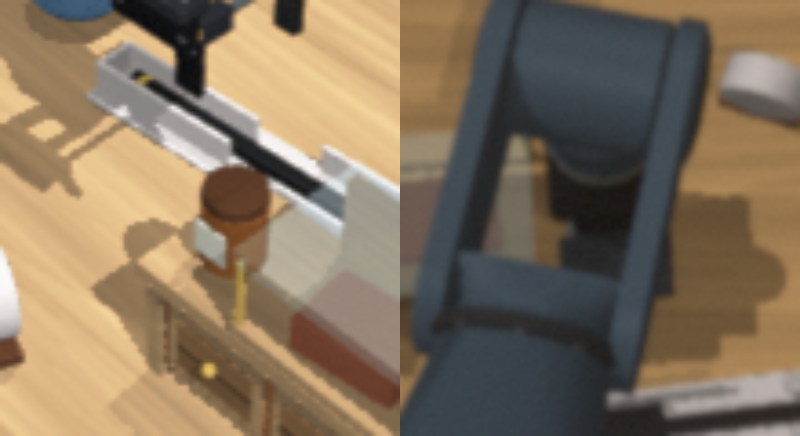

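The picture shows the jar undisturbed; the arm hides it in the top view, and the open gripper is still above and behind it. I'll centre, descend and close.

Request:
{"fn": "shift_gripper", "kwargs": {"motion": [[[0.0075, 0.005, 0.01, 0.004], [0.0075, 0.005, 0.02, 0], [0, 0, 0.02, 0], [0, 0, 0.02, 0], [0, 0, 0.02, 0], [0, 0, 0.02, 0], [0, 0, 0.02, 0], [0, 0, 0.015, 0], [0, 0, 0, 0], [0, 0, 0, 0]]]}}

```text
time: 3.88
position: [0.6324, -0.0117, 0.1515]
tool_rot: [0.694, 0.72, -0.001, -0.001]
ft_force: [-0.1, -0.5, -0.9]
grip_width: 0.087
grip_force: 0.0
```

```bash
python3 st.py 0.637 -0.005 0.150 1.615
```

```text
t 3.88 pos [ 0.6324 -0.0117  0.1515] yaw 1.6084 zaxis [-0.0029  0.0005 -1.    ] grip 0.08695253230477815 0.0
in tool now [0.0065 0.0049 0.0015] | in target-yaw tool [0.0065 0.0049 0.0015] turn -0.006636646302767613
```

Request:
{"fn": "shift_gripper", "kwargs": {"motion": [[[0.0065, 0.005, 0, -0.006], [0, 0, 0, 0], [0, 0, 0, 0]]], "quiet": true}}

```text
ok
```

```bash
python3 st.py 0.637 -0.005 0.15 1.615
```

```text
t 4.13 pos [ 0.6396 -0.0039  0.154 ] yaw 1.6171 zaxis [ 0.003  -0.0005 -1.    ] grip 0.08679426474173206 0.0
in tool now [-0.0009 -0.0026  0.004 ] | in target-yaw tool [-0.001  -0.0026  0.004 ] turn 0.002063823064666348
```

Request:
{"fn": "shift_gripper", "kwargs": {"motion": [[[0, 0, 0, 0], [0, 0, 0, 0], [0, 0, 0, 0], [0, 0, 0, 0], [0, 0, 0, 0], [0, 0, 0, 0], [0, 0, 0, 0], [0, 0, 0, 0], [0, 0, 0, 0]]], "aperture": 0.03, "force": 25}}

```text
time: 4.88
position: [0.6392, -0.0042, 0.1529]
tool_rot: [0.691, 0.723, 0.001, 0.001]
ft_force: [3.1, -0.5, -0.2]
grip_width: 0.0514
grip_force: 25.0
```

```bash
python3 st.py
```

```text
t 4.88 pos [ 0.6392 -0.0042  0.1529] yaw 1.6167 zaxis [ 0.0019 -0.0002 -1.    ] grip 0.051430293444179855 24.989303744077915
```

Request:
{"fn": "shift_gripper", "kwargs": {"motion": [[[0, 0, -0.01, 0], [0, 0, -0.02, 0], [0, 0, -0.02, 0], [0, 0, -0.02, 0], [0, 0, -0.01, 0], [0, -0.015, 0, 0], [0, -0.025, 0, 0], [0, -0.025, 0, 0], [0, -0.025, 0, 0], [0, -0.025, 0, 0], [0, -0.025, 0, 0], [0.01, -0.025, 0, 0], [0.02, -0.015, 0, 0], [0.025, -0.009, 0, 0], [0.025, 0, 0, 0], [0.025, 0, 0, 0], [0.025, 0, 0, 0], [0.025, 0, 0, 0], [0.025, 0, 0, 0], [0.025, 0, 0, 0]]], "quiet": true}}

```text
ok
```

Request:
{"fn": "shift_gripper", "kwargs": {"motion": [[[0.02, 0, 0.0, 0], [0.015, 0, 0.01, 0], [0.01, 0, 0.02, 0], [0, 0, 0.02, 0], [0, 0, 0, 0], [0, 0, 0, 0]]]}}

```text
time: 7.05
position: [0.4364, 0.2365, 0.1816]
tool_rot: [0.69, 0.723, -0.002, -0.001]
ft_force: [0.1, -0.4, -3.3]
grip_width: 0.0513
grip_force: 25.0
```

```bash
python3 st.py 0.4385 0.2366 0.038 1.615
```

```text
t 7.05 pos [0.4364 0.2365 0.1816] yaw 1.6172 zaxis [-0.0046 -0.0015 -1.    ] grip 0.051262066263251096 24.97376418148633
in tool now [0.0002 0.0028 0.1436] | in target-yaw tool [-0.      0.0021  0.1436] turn 0.002249153289296313
```

Request:
{"fn": "shift_gripper", "kwargs": {"motion": [[[0, 0.002, 0.015, 0], [0, 0, 0.025, 0], [0, 0, 0.025, 0], [0, 0, 0.025, 0], [0, 0, 0.025, 0], [0, 0, 0.01, 0], [0, 0, 0.005, 0], [0, 0, 0, 0], [0, 0, 0, 0]]]}}

```text
time: 7.8
position: [0.4412, 0.2372, 0.0536]
tool_rot: [0.691, 0.723, 0.001, 0.001]
ft_force: [1.0, 0.4, -2.7]
grip_width: 0.0511
grip_force: 25.0
```

```bash
python3 st.py 0.4385 0.2366 0.038 1.615
```

```text
t 7.8 pos [0.4412 0.2372 0.0536] yaw 1.6166 zaxis [ 0.002   0.0005 -1.    ] grip 0.05113212426416343 24.973867153166793
in tool now [-0.0005 -0.0027  0.0156] | in target-yaw tool [-0.0005 -0.0027  0.0156] turn 0.0015799344739217958
```

Request:
{"fn": "shift_gripper", "kwargs": {"motion": [[[0, -0.001, 0.005, 0], [0, 0, 0.004, 0], [0, 0, 0.003, 0], [0, 0, 0.001, 0], [0, 0, 0, 0], [0, 0, 0, 0]]]}}

```text
time: 8.3
position: [0.4391, 0.237, 0.0396]
tool_rot: [0.691, 0.723, -0.0, 0.0]
ft_force: [-0.7, -0.5, -2.7]
grip_width: 0.0516
grip_force: 25.0
```

```bash
python3 st.py
```

```text
t 8.3 pos [0.4391 0.237  0.0396] yaw 1.6169 zaxis [-0. -0. -1.] grip 0.05159752348580088 24.973680244147545
```

Request:
{"fn": "shift_gripper", "kwargs": {"motion": [[[0, 0, 0.001, 0], [0, 0, 0.001, 0], [0, 0, 0, 0], [0, 0, 0, 0]]]}}

```text
time: 8.63
position: [0.4393, 0.2371, 0.0378]
tool_rot: [0.691, 0.723, 0.0, 0.0]
ft_force: [0.5, 0.6, 0.6]
grip_width: 0.0518
grip_force: 25.0
```

```bash
python3 st.py
```

```text
t 8.63 pos [0.4393 0.2371 0.0378] yaw 1.6168 zaxis [ 0.0005  0.0002 -1.    ] grip 0.05181319085633623 24.992745675262995
```

Request:
{"fn": "shift_gripper", "kwargs": {"motion": [[[0, 0, 0, 0], [0, 0, 0, 0], [0, 0, 0, 0], [0, 0, 0, 0], [0, 0, 0, 0], [0, 0, -0.01, 0], [0, 0, -0.02, 0], [0, 0, -0.03, 0], [0, 0, -0.03, 0], [0, 0, -0.03, 0], [0, 0, -0.03, 0], [0, 0, 0, 0], [0, 0, 0, 0]]], "aperture": 0.087}}

```text
time: 9.72
position: [0.4402, 0.2374, 0.19]
tool_rot: [0.691, 0.723, 0.002, 0.001]
ft_force: [0.1, -0.1, 0.4]
grip_width: 0.0872
grip_force: 0.0
```

```bash
python3 st.py 0.4715 -0.124 0.15 1.677
python3 - <<'E'
from h import *
t=camera("top"); s=camera("scene")
a=np.hstack([cv2.resize(s["img"][190:310,360:480],(400,400)),cv2.resize(t["img"][190:290,180:280],(400,400))])
cv2.imwrite("pics/jar2.png",a[:,:,::-1])
E
```

```text
t 9.72 pos [0.4402 0.2374 0.19  ] yaw 1.617 zaxis [ 0.0052  0.0014 -1.    ] grip 0.08721009288989288 0.0
in tool now [-0.3625  0.0144  0.0396] | in target-yaw tool [-0.3627 -0.0072  0.04  ] turn -0.06002797774591939
```

View pics/jar2.png

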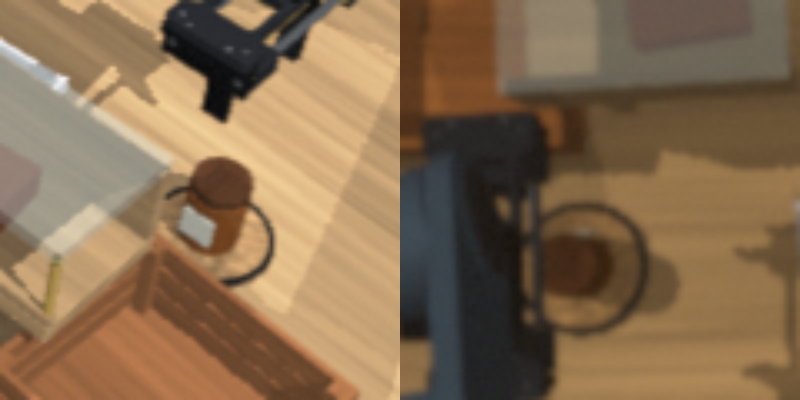

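The jar stands upright and centred within the coaster ring: lid at (220,180) on the left, (575,265) inside the ring on the right. Now the shoehorn.

Request:
{"fn": "shift_gripper", "kwargs": {"motion": [[[-0.02, 0.002, 0, 0], [-0.03, 0.002, 0, 0], [-0.03, 0.002, 0, 0], [-0.03, 0.002, 0, 0], [-0.03, 0.002, 0, 0], [-0.03, 0.002, 0, 0], [-0.03, 0.002, 0, 0], [-0.03, 0, 0, 0], [-0.03, 0, 0, 0], [-0.03, 0, 0, 0], [-0.03, 0, 0, 0], [-0.03, 0, 0, 0], [-0.0125, 0, 0, 0], [0, 0, 0.01, -0.06], [0, 0, 0.025, 0], [0, 0, 0.025, 0], [0, 0, 0.025, 0], [0, 0, 0.015, 0], [0, 0, 0, 0], [0, 0, 0, 0]]], "aperture": 0.06}}

```text
time: 11.48
position: [0.4684, -0.1234, 0.0862]
tool_rot: [0.669, 0.744, -0.0, -0.002]
ft_force: [-0.4, -0.4, 0.9]
grip_width: 0.0601
grip_force: 0.0
```

```bash
python3 st.py 0.4715 -0.124 0.010 1.677
```

```text
t 11.48 pos [ 0.4684 -0.1234  0.0862] yaw 1.6769 zaxis [-0.0042  0.0024 -1.    ] grip 0.06009628128288631 0.0
in tool now [-0.0012  0.0033  0.0761] | in target-yaw tool [-0.001   0.003   0.0762] turn -5.31242326935466e-05
```

Request:
{"fn": "shift_gripper", "kwargs": {"motion": [[[0, 0.002, 0.015, 0], [0, 0, 0.02, 0], [0, 0, 0.02, 0], [0, 0, 0.01, 0], [0, 0, 0.005, 0], [0, 0, 0, 0], [0, 0, 0, 0], [0, 0, 0, 0]]]}}

```text
time: 12.15
position: [0.4724, -0.1245, 0.0185]
tool_rot: [0.669, 0.744, 0.0, 0.001]
ft_force: [-0.1, 0.4, 0.6]
grip_width: 0.0602
grip_force: 0.0
```

```bash
python3 st.py 0.4715 -0.124 0.010 1.677
```

```text
t 12.15 pos [ 0.4724 -0.1245  0.0185] yaw 1.6768 zaxis [ 0.0016 -0.0008 -1.    ] grip 0.060192934437895945 0.0
in tool now [ 0.0006 -0.0009  0.0085] | in target-yaw tool [ 0.0006 -0.0008  0.0085] turn -0.00016384786301015808
```

Request:
{"fn": "shift_gripper", "kwargs": {"motion": [[[0, 0, 0.004, 0], [0, 0, 0.004, 0], [0, 0, 0, 0], [0, 0, 0, 0]]]}}

```text
time: 12.48
position: [0.4716, -0.1242, 0.0095]
tool_rot: [0.669, 0.744, -0.0, -0.0]
ft_force: [-1.2, -0.9, 0.7]
grip_width: 0.0603
grip_force: 0.0
```

Request:
{"fn": "shift_gripper", "kwargs": {"motion": [[[0, 0, 0, 0], [0, 0, 0, 0], [0, 0, 0, 0], [0, 0, 0, 0], [0, 0, 0, 0], [0, 0, 0, 0], [0, 0, 0, 0], [0, 0, 0, 0]]], "aperture": 0.005, "force": 30}}

```text
time: 13.15
position: [0.4716, -0.1242, 0.0096]
tool_rot: [0.669, 0.744, -0.0, -0.0]
ft_force: [-0.2, -0.3, 0.8]
grip_width: 0.0177
grip_force: 30.0
```

```bash
python3 st.py
```

```text
t 13.15 pos [ 0.4716 -0.1242  0.0096] yaw 1.6767 zaxis [-0.0002  0.0001 -1.    ] grip 0.017721737218870603 29.997682571411133
```

```bash
python3 - <<'E'
import pickle
from h import *
np.set_printoptions(precision=3,suppress=True)
t,s=pickle.load(open("c0.pkl","rb"))
print("mug rim ctr, handle tip",unproj(t,[(452,206),(428,194)],.09)[:,:2], unproj(t,[(428,194)],.045)[:,:2])
print("clock",unproj(t,[(340,150),(330,160),(352,163)],.06)[:,:2],"dish",unproj(t,[(428,251)],.025)[:,:2])
E
```

```text
mug rim ctr, handle tip [[ 0.578 -0.497]
 [ 0.619 -0.424]] [[ 0.626 -0.436]]
clock [[ 0.778 -0.151]
 [ 0.744 -0.117]
 [ 0.733 -0.189]] dish [[ 0.44 -0.43]]
```

Request:
{"fn": "shift_gripper", "kwargs": {"motion": [[[0, 0, -0.005, 0], [0, 0, -0.01, 0], [0, 0, -0.02, 0], [0, 0, -0.02, 0], [0, 0, -0.02, 0], [0, 0, -0.02, 0], [0, 0, -0.01, 0], [0, 0, 0, 0], [0, 0, 0, 0]]]}}

```text
time: 13.9
position: [0.472, -0.1244, 0.1156]
tool_rot: [0.669, 0.744, 0.0, 0.001]
ft_force: [-1.2, -0.3, -2.3]
grip_width: 0.0171
grip_force: 30.0
```

```bash
python3 st.py 0.59 -0.235 0.1 1.615
```

```text
t 13.9 pos [ 0.472  -0.1244  0.1156] yaw 1.6768 zaxis [ 0.0019 -0.001  -1.    ] grip 0.017131431424961433 29.995900690555573
in tool now [-0.1225  0.1056  0.0159] | in target-yaw tool [-0.1157  0.113   0.0156] turn 0.06184854403436768
```

Request:
{"fn": "shift_gripper", "kwargs": {"motion": [[[-0.01, 0, 0, 0.03], [-0.02, 0, 0, 0.032], [-0.024, 0, 0, 0], [-0.024, 0, 0, 0], [-0.024, 0, 0, 0], [0, 0.01, 0, 0], [0, 0.02, 0, 0], [0, 0.024, 0, 0], [0, 0.024, 0, 0], [0, 0.02, 0, 0], [0, 0, 0.02, 0], [0, 0, 0.03, 0], [0, 0, 0.02, 0], [0, 0, 0, 0], [0, 0, 0, 0], [0, 0, 0, 0]]]}}

```text
time: 15.23
position: [0.5758, -0.222, 0.0448]
tool_rot: [0.692, 0.722, 0.0, 0.0]
ft_force: [0.5, 0.9, -0.5]
grip_width: 0.0176
grip_force: 30.0
```

```bash
python3 st.py 0.575 -0.222 0.005 1.615
```

```text
t 15.23 pos [ 0.5758 -0.222   0.0448] yaw 1.6144 zaxis [ 0.0003 -0.0002 -1.    ] grip 0.01763463380141165 29.995898008346558
in tool now [ 0.     -0.0008  0.0398] | in target-yaw tool [ 0.     -0.0008  0.0398] turn -0.0006465027690856218
```

Request:
{"fn": "shift_gripper", "kwargs": {"motion": [[[0, 0, 0.015, 0], [0, 0, 0.012, 0], [0, 0, 0.006, 0], [0, 0, 0.004, 0], [0, 0, 0.002, 0], [0, 0, 0, 0], [0, 0, 0, 0]]]}}

```text
time: 15.82
position: [0.5757, -0.2219, 0.0059]
tool_rot: [0.691, 0.722, 0.0, 0.0]
ft_force: [-0.0, -0.1, -0.9]
grip_width: 0.0174
grip_force: 30.0
```

Request:
{"fn": "shift_gripper", "kwargs": {"motion": [[[0, 0, 0.001, 0], [0, 0, 0, 0], [0, 0, 0, 0]]]}}

```text
time: 16.07
position: [0.5756, -0.2219, 0.0048]
tool_rot: [0.691, 0.722, 0.0, 0.0]
ft_force: [0.6, -0.5, -0.8]
grip_width: 0.0172
grip_force: 30.0
```

Release, rise, and back along the handle to its end, then look.

Request:
{"fn": "shift_gripper", "kwargs": {"motion": [[[0, 0, 0.001, 0], [0, 0, 0, 0], [0, 0, 0, 0], [0, 0, 0, 0], [0, 0, 0, 0], [0, 0, -0.01, 0], [0, 0, -0.02, 0], [0, 0, -0.02, 0], [0, 0, -0.02, 0], [0, 0, -0.02, 0], [-0.03, 0, -0.02, 0], [-0.03, 0, 0, 0], [-0.03, 0, 0, 0], [-0.03, 0, 0, 0], [-0.025, 0, 0, 0], [0, 0, 0, 0], [0, 0, 0, 0]]], "aperture": 0.045}}

```text
time: 17.48
position: [0.5815, -0.3682, 0.1142]
tool_rot: [0.692, 0.722, 0.0, 0.0]
ft_force: [0.2, 0.8, 0.2]
grip_width: 0.045
grip_force: 0.0
```

```bash
python3 st.py
python3 - <<'E'
from h import *
import pickle
t=camera("top"); s=camera("scene"); pickle.dump((t,s),open("c1.pkl","wb"))
a=np.hstack([cv2.resize(s["img"][130:250,200:340],(400,343)),cv2.resize(t["img"][150:280,290:440],(400,347))[:343]])
cv2.imwrite("pics/sh1.png",a[:,:,::-1])
for x in (-.155,.17):
  P=[.5756+ (x-.01)*-.044, -.2219+(x-.01)*.999,.01]; print(x,P,proj(s,P),proj(t,P))
E
```

```text
t 17.48 pos [ 0.5815 -0.3682  0.1142] yaw 1.6123 zaxis [ 0.0008 -0.0005 -1.    ] grip 0.04504948767303758 0.0
-0.155 [0.58286, -0.386735, 0.01] [[247.72925843 172.03645537]] [[411.20511973 208.7180055 ]]
0.17 [0.56856, -0.062059999999999976, 0.01] [[317.5940009  223.24857129]] [[314.65083572 215.12135   ]]
```

View pics/sh1.png

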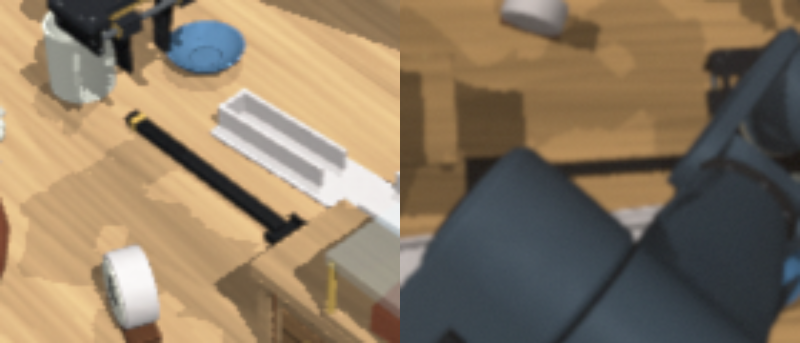

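The shoehorn lies flat where expected: the brass band at crop (137,119) is full-frame (248,171.6), which matches the prediction of (247.7,172.0). The mug, dish and clock are clear. Descending on the handle's end.

Request:
{"fn": "shift_gripper", "kwargs": {"motion": [[[0, 0, 0.015, 0], [0, 0, 0.025, 0], [0, 0, 0.025, 0], [0, 0, 0.025, 0], [0, 0, 0.01, 0], [0, 0, 0.005, 0], [0, 0, 0.002, 0], [0, 0, 0, 0], [0, 0, 0, 0]]]}}

```text
time: 18.33
position: [0.5827, -0.3671, 0.0081]
tool_rot: [0.691, 0.723, 0.0, 0.001]
ft_force: [0.1, 0.3, 1.1]
grip_width: 0.0452
grip_force: 0.0
```

```bash
python3 st.py 0.582 -0.368 0.004 1.615
```

```text
t 18.33 pos [ 0.5827 -0.3671  0.0081] yaw 1.6151 zaxis [ 0.0019 -0.0017 -1.    ] grip 0.04522322240205271 0.0
in tool now [-0.0009 -0.0008  0.0041] | in target-yaw tool [-0.0009 -0.0008  0.0041] turn 0.00013237343110672484
```

Request:
{"fn": "shift_gripper", "kwargs": {"motion": [[[0, 0, 0.004, 0], [0, 0, 0, 0], [0, 0, 0, 0], [0, 0, 0, 0]]]}}

```text
time: 18.67
position: [0.5819, -0.3668, 0.003]
tool_rot: [0.691, 0.722, 0.0, 0.0]
ft_force: [-0.9, -0.4, -0.4]
grip_width: 0.0447
grip_force: 0.0
```

Request:
{"fn": "shift_gripper", "kwargs": {"motion": [[[0, 0, 0, 0], [0, 0, 0, 0], [0, 0, 0, 0], [0, 0, 0, 0], [0, 0, 0, 0], [0, 0, 0, 0], [0, 0, 0, 0]]], "aperture": 0.005, "force": 60}}

```text
time: 19.25
position: [0.5818, -0.3666, 0.0025]
tool_rot: [0.691, 0.722, 0.0, 0.0]
ft_force: [0.4, 0.7, 0.7]
grip_width: 0.0175
grip_force: 60.0
```

Request:
{"fn": "shift_gripper", "kwargs": {"motion": [[[0, 0, -0.01, 0], [0, 0, -0.02, 0], [0, 0, -0.02, 0], [0, 0, -0.02, 0], [0, 0, -0.02, 0], [0, 0, -0.02, 0], [0, 0, -0.02, 0], [0, 0, -0.02, 0], [0, 0, -0.015, 0], [0, 0, 0, 0], [0, 0, 0, 0], [0, 0, 0, 0]]]}}

```text
time: 20.25
position: [0.5811, -0.3661, 0.1667]
tool_rot: [0.691, 0.723, -0.0, -0.001]
ft_force: [-0.0, -0.4, -2.5]
grip_width: 0.0174
grip_force: 60.0
```

```bash
python3 st.py
python3 - <<'E'
from h import *
import pickle
t=camera("top"); s=camera("scene"); pickle.dump((t,s),open("c2.pkl","wb"))
o=robot.get_obs(); M=R.from_quat(o["tool_rot"]).as_matrix(); P=o["position"]+M@np.array([.305,0,-0.0])
q=proj(s,P)[0]; print("expected blade tip mid",P,q,proj(s,P-[0,0,.05])[0])
a=cv2.resize(s["img"][100:250,230:430],(800,600)); cv2.imwrite("pics/sh2.png",a[:,:,::-1]); print((q-[230,100])*4)
E
```

```text
t 20.25 pos [ 0.5811 -0.3661  0.1667] yaw 1.6149 zaxis [-0.0014  0.0011 -1.    ] grip 0.017441121077807816 59.99875009059906
expected blade tip mid [ 0.56748476 -0.06120752  0.1665215 ] [319.97802431 184.96549288] [319.33038448 197.80517576]
[359.91209724 339.8619715 ]
```

View pics/sh2.png

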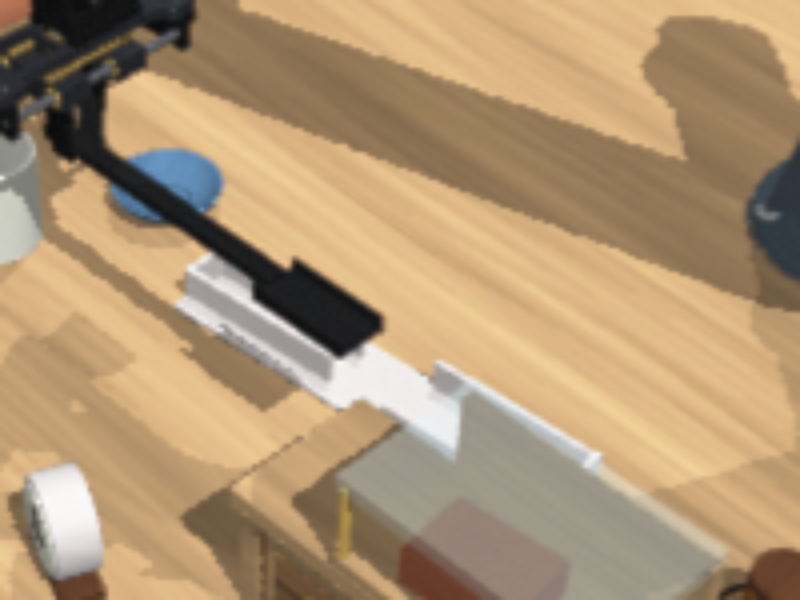

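The picture shows the shoehorn held level: the blade end's middle is near crop (362,338), against a predicted (360,340). I'll line it up with the carton and lower to just above the floor level.

Request:
{"fn": "shift_gripper", "kwargs": {"motion": [[[0, 0.01, 0, 0], [0, 0.02, 0, 0], [0, 0.02, 0, 0], [0, 0.02, 0, 0], [0, 0.007, 0, 0], [0.003, 0, 0.01, 0], [0, 0, 0.015, 0], [0, 0, 0.01, 0], [0, 0, 0.002, 0], [0, 0, 0, 0], [0, 0, 0, 0]]]}}

```text
time: 21.27
position: [0.6581, -0.3605, 0.1304]
tool_rot: [0.692, 0.722, -0.0, -0.0]
ft_force: [0.3, 0.1, -0.3]
grip_width: 0.0174
grip_force: 60.0
```

```bash
python3 st.py 0.658 -0.366 0.1295 1.615
```

```text
t 21.27 pos [ 0.6581 -0.3605  0.1304] yaw 1.6142 zaxis [-0.0005  0.0003 -1.    ] grip 0.01736474678599371 59.9986857175827
in tool now [-0.0055 -0.0003  0.0009] | in target-yaw tool [-0.0055 -0.0003  0.0009] turn -0.0007533598198696811
```

Request:
{"fn": "shift_gripper", "kwargs": {"motion": [[[0.01, 0, 0, 0], [0.02, 0, 0, 0], [0.02, 0, 0, 0], [0.02, 0, 0, 0], [0.02, 0, 0, 0], [0.02, 0, 0, 0], [0.015, 0, 0, 0], [0.01, 0, 0, 0], [0.01, 0, 0, 0], [0.01, 0, 0, 0], [0.01, 0, 0, 0], [0.01, 0, 0, 0], [0.01, 0, 0, 0], [0.01, 0, 0, 0], [0, 0, 0, 0], [0, 0, 0, 0]]]}}

```text
time: 22.6
position: [0.6499, -0.1646, 0.1304]
tool_rot: [0.691, 0.723, -0.0, -0.0]
ft_force: [-0.8, -0.0, -0.1]
grip_width: 0.0175
grip_force: 60.0
```

```bash
python3 st.py 0.6436 -0.052 0.1295 1.615
python3 - <<'E'
from h import *
import pickle
t=camera("top"); s=camera("scene"); pickle.dump((t,s),open("c3.pkl","wb"))
a=np.hstack([cv2.resize(s["img"][185:305,290:430],(400,343)),cv2.resize(t["img"][160:250,190:295],(400,343))]); cv2.imwrite("pics/push.png",a[:,:,::-1])
E
```

```text
t 22.6 pos [ 0.6499 -0.1646  0.1304] yaw 1.6158 zaxis [-0.0004  0.0002 -1.    ] grip 0.01751471819939212 59.99884486198425
in tool now [ 0.1128 -0.0012  0.001 ] | in target-yaw tool [ 0.1128 -0.0013  0.0009] turn 0.0008446537271882271
```

View pics/push.png

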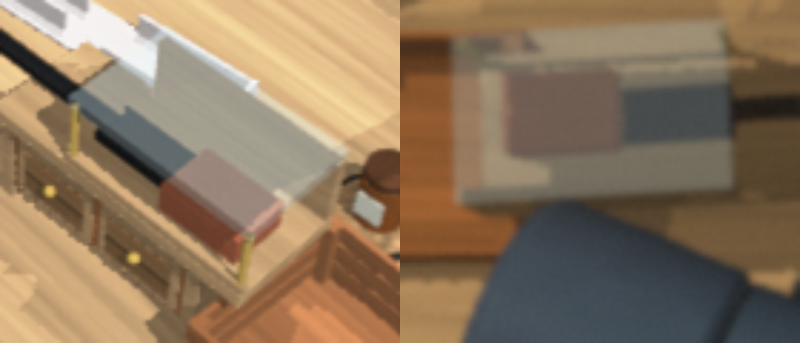

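The carton now sits square against the blade: top crop spans rows 68–157, centred like the blade, and it is clear of the lip and post. Pushing on over the edge.

Request:
{"fn": "shift_gripper", "kwargs": {"motion": [[[0.01, 0, 0, 0], [0.01, 0, 0, 0], [0.01, 0, 0, 0], [0.01, 0, 0, 0], [0.01, 0, 0, 0], [0.01, 0, 0, 0], [0.01, 0, 0, 0], [0.01, 0, 0, 0], [0.01, 0, 0, 0], [0.01, 0, 0, 0], [0.01, 0, 0, 0], [0, 0, 0, 0], [0, 0, 0, 0], [0, 0, 0, 0], [0, 0, 0, 0], [0, 0, 0, 0]]]}}

```text
time: 24.03
position: [0.6452, -0.0562, 0.1305]
tool_rot: [0.692, 0.722, -0.0, 0.0]
ft_force: [-0.5, 0.4, -1.2]
grip_width: 0.017
grip_force: 60.0
```

```bash
python3 st.py
python3 - <<'E'
from h import *
import pickle
t=camera("top"); s=camera("scene"); pickle.dump((t,s),open("c4.pkl","wb"))
a=np.hstack([cv2.resize(s["img"][185:375,300:480],(400,422)),cv2.resize(t["img"][150:255,150:250],(400,420),)[:422].copy() if 0 else cv2.resize(t["img"][150:255,150:250],(400,422))]); cv2.imwrite("pics/drop.png",a[:,:,::-1])
E
```

```text
t 24.03 pos [ 0.6452 -0.0562  0.1305] yaw 1.614 zaxis [ 0.0001 -0.0001 -1.    ] grip 0.017017112418408538 59.99868392944336
```

View pics/drop.png

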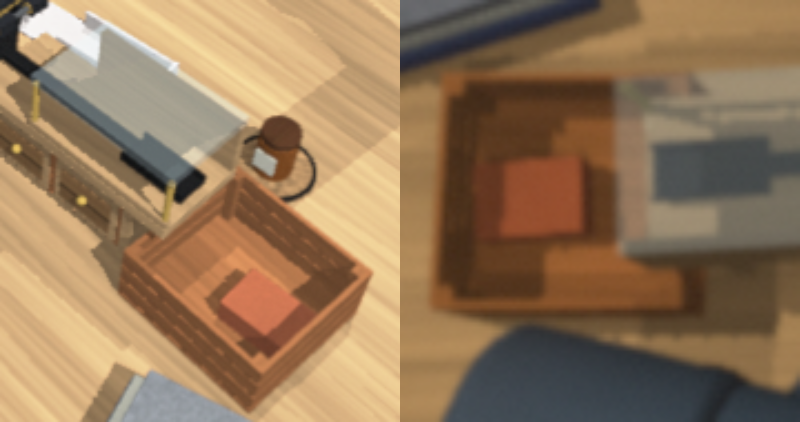

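The carton lies in the basket: left crop (265,305), right crop (540,195). Draw the shoehorn back a little, lay it on the shelf, and let go.

Request:
{"fn": "shift_gripper", "kwargs": {"motion": [[[-0.01, 0, 0, 0], [-0.015, 0, 0, 0], [0, 0, 0.003, 0], [0, 0, 0.003, 0], [0, 0, 0.001, 0], [0, 0, 0, 0], [0, 0, 0, 0], [0, 0, 0, 0]]]}}

```text
time: 24.8
position: [0.6463, -0.0802, 0.1236]
tool_rot: [0.691, 0.723, 0.0, -0.0]
ft_force: [-0.7, 0.4, -0.6]
grip_width: 0.0175
grip_force: 60.0
```

Request:
{"fn": "shift_gripper", "kwargs": {"motion": [[[0, 0, 0.0007, 0], [0, 0, 0, 0], [0, 0, 0, 0]]]}}

```text
time: 25.05
position: [0.6462, -0.0802, 0.1229]
tool_rot: [0.691, 0.723, 0.0, -0.0]
ft_force: [-0.8, 0.6, -1.3]
grip_width: 0.0174
grip_force: 60.0
```

```bash
python3 st.py
```

```text
t 25.05 pos [ 0.6462 -0.0802  0.1229] yaw 1.6151 zaxis [-0.      0.0002 -1.    ] grip 0.017372869023807396 59.998868107795715
```

Request:
{"fn": "shift_gripper", "kwargs": {"motion": [[[0, 0, 0.0007, 0], [0, 0, 0, 0], [0, 0, 0, 0], [0, 0, 0, 0], [0, 0, 0, 0], [0, 0, 0, 0], [0, 0, -0.005, 0], [0, 0, -0.02, 0], [0, 0, -0.03, 0], [0, 0, -0.03, 0], [0, 0, -0.03, 0], [0, 0, -0.03, 0], [0, 0, 0, 0], [0, 0, 0, 0], [0, 0, 0, 0], [0, 0, 0, 0], [0, 0, 0, 0], [0, 0, 0, 0]]], "aperture": 0.05}}

```text
time: 26.55
position: [0.6456, -0.0803, 0.2656]
tool_rot: [0.691, 0.722, -0.001, -0.001]
ft_force: [0.4, 0.1, -1.0]
grip_width: 0.0499
grip_force: 0.0
```

```bash
python3 - <<'E'
from h import *
import pickle
s0=pickle.load(open("c4.pkl","rb"))[1]["img"]; s=camera("scene"); i=s["img"]
d=(cv2.absdiff(i,s0).max(2)>40).astype(np.uint8)
n,l,st,_=cv2.connectedComponentsWithStats(d); print(st[1:][st[1:,4]>8])
# shoehorn predicted on shelf
O=np.array([.6462,-.0802,.0]); ax=np.array([-.044,.999,0])
for x in (-.02,.0,.305): print(i[tuple(proj(s,O+ax*x+[0,0,.133 if x<.1 else .126])[0].round().astype(int)[::-1])], proj(s,O+ax*x+[0,0,.13])[0])
E
```

```text
[[  228     0   240   244 16569]
 [  394     0     3     7    14]
 [  492     0    45   107  1466]
 [  461    77    13     7    44]
 [  468    85     8     8    42]
 [  537   116     5    19    38]
 [  477   123    37    30   119]
 [  450   171    12     3    14]
 [  229   175    31    26   361]
 [  258   181    10     7    23]
 [  318   225    56    48   148]
 [  357   241     8     7    23]
 [  366   245    27    32   182]]
[241 206 108] [289.49295977 200.07165122]
[29 30 32] [294.42031193 203.66540721]
[87 90 88] [378.9641145  265.31398374]
```

The brass band and the dark handle show at exactly the predicted pixels, the jar area is unchanged, and the gripper is clear.

```bash
python3 -c "
from rig import robot, camera, hand_in
print(hand_in())"
```

```text
the job is handed in; nothing more can be done
None
```

The job is handed in after 26.6 s of the 70 s: the candle jar stands upright on the coaster, the carton was pushed into the basket with the shoehorn, and the shoehorn lies on the shelf; no verdict came back.

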